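Brace the double-lidded pill box and hold its outer lid for the dose card

TASK

Slide the open wooden pill box on the one-handed preparation board until it sits square in the corner, touching both guards. Then take the metal handle and gently fold the two lids down together until both are fully shut, without letting them drop, and lift the outer lid alone to about half open (45 degrees), leaving the inner lid shut and the box in its corner. Finish while still holding the outer lid there by its handle, so that I can lay the dose card on the inner lid, and leave the other things on the table where they are.

Things in the scene. Friction and masses are not known exactly. Their poses are not given: they have to be found in the camera images.
- prep_board: grey preparation board fixed to the table, 280 (x) x 360 (y) mm, flat top 20 mm above the table. Origin: centre of its underside, at table height. Two white guard walls, 9 mm thick, 28 mm high above the top, form an L in its +x +y corner: the far guard (129 mm long, along y) stops things sliding to the board's +x, the left guard (105 mm long, along x) those sliding to +y.
- board_corner (a point): the inside corner of the two guards at the level of the board's top, 125 mm in x and 160 mm in y from the board's origin; the guards' inner faces run from here to -x and to -y of the board. Axes as the board's.
- pill_box: loose wooden box on the board, 100 (x) x 140 (y) x 56 (z) mm without lids, about 0.8 kg with them (slides at 3 to 8 N). Origin: centre of its underside. Front at x = -50 mm; lids hinged at the rear top edge (x = +50), which goes against the far guard; its +y end goes against the left guard. Starts up to 65 mm short of the far and 90 mm of the left guard, turned up to 0.2 rad.
- box_corner (a point): the rear left bottom corner of the box (x = +50, y = +70, z = 0 mm in the box): it meets board_corner when the box is home.
- lid_hinge (a point): the middle of the hinge line of both lids (along the box's y), at x = +50, z = 56 mm in the box. Axes as the box's.
- handle: aluminium D-handle on the outer lid: round bar 10 mm thick, 100 mm long, parallel to the hinge, 35 mm clear of the lid. Origin: middle of the bar, 82 mm from the hinge towards the lid's free edge and 56 mm out along the lid's outward normal (lid shut: 82 mm to the box's -x, 56 mm above the hinge; lid open: behind the box). The bar may turn between the fingers as the lid swings.
- outer_lid (a joint): opening angle of the outer wooden lid (100 x 140 x 16 mm, shallow skirt, about 0.2 kg with its handle), rad: 0 shut, 1.75 open against its stop, where it leans a little back at the start. Free hinge: below about 1.1 rad it falls shut when let go.
- inner_lid (a joint): opening angle of the inner white plastic lid (84 x 124 x 4 mm, a 5 mm high button near its free edge), rad: 0 shut, starts at 1.35 to 1.5. It nests inside the outer lid's skirt. Its hinge is stiff: it stays where it is left; the outer lid coming down pushes it down by the button and both shut together. It is not fastened to the outer lid.
- carousel: bystander: wooden turntable, 210 mm across and 195 mm high, with five empty amber pill bottles. Origin: centre of its underside.
- pill_organizer: bystander: clear acrylic seven-day pill organizer, 62 x 196 x 31 mm. Origin: centre of its underside.
- coaster: bystander: round wooden coaster, 96 mm across, 9 mm high. Origin: centre of its underside.
- flashlight: bystander: silver aluminium flashlight lying along its x, 122 mm long, 33 mm thick. Origin: under its middle.
Not all that is in view belongs to the job. There is more than one size of the pill_box; the job needs the middle-sized.

How it is judged:
On the way, in this order (a step that is already met when the one before it is completed fails the run):
1. the box sits square in the corner, within 4 mm of both guards (x of box_corner in the frame of board_corner above -0.004 m and y of box_corner in the frame of board_corner above -0.004 m and angle between the x axis of pill_box and the x axis of prep_board, either way round below 0.05 rad), for 0.2 s.
2. both lids are fully shut (within 0.05 rad), the handle in the fingers (value of joint each of outer_lid, inner_lid below 0.05 rad and contact force between the fingers and handle above 0.5 N), for 0.1 s.
3. the outer lid has come up alone, the inner lid still shut (value of joint outer_lid above 0.2 rad and value of joint inner_lid below 0.05 rad), for 0.1 s.
At the end, for the whole second after the job is handed in: the robot holds the outer lid still by its handle (more than 1 N), open 0.5 to 1.05 rad, the inner lid shut within 0.05 rad, and the box flat on the board, square (0.06 rad) and within 6 mm of both guards (value of joint outer_lid between 0.5 and 1.05 rad and velocity of joint outer_lid between -0.1 and 0.1 rad/s and value of joint inner_lid below 0.05 rad and contact force between the fingers and handle above 1 N and x of box_corner in the frame of board_corner above -0.006 m and y of box_corner in the frame of board_corner above -0.006 m and z of box_corner in the frame of board_corner below 0.004 m and angle between the x axis of pill_box and the x axis of prep_board, either way round below 0.06 rad and angle between pill_box's own z axis and vertical below 0.04 rad); the arm keeps its last pose, push and grip.
It fails at once if a lid is dropped or slammed (closing faster than 4 rad/s) (velocity of joint any of outer_lid, inner_lid below -4 rad/s).
It fails at once if the box is lifted or tipped (angle between pill_box's own z axis and vertical above 0.2 rad or height (world z) of pill_box above 0.04 m).
It fails at once if another thing on the table is moved by more than 20 mm (distance of any of carousel, pill_organizer, coaster, flashlight from where it was at the start of the episode above 0.02 m).
It also fails if it takes over 70 s, if anything falls off the work surface, if the arm or the gripper's body presses on something with over 40 N, if the wrist force passes 120 N, or if a joint passes its speed limit or range.

ROBOT

A 6-joint arm with a two-finger parallel gripper is mounted at the origin on the work surface. World frame = base frame: x ahead of the robot, y to its left, z up, the work surface at z = 0. Lengths are in m, angles in rad, forces in N, time in s.
With the tool pointing down it reaches from about 0.2 to 0.875 m from the base axis. Payload 3.4 kg.
Tool frame: the origin (TCP) lies between the finger pads; the fingertips stand 25 mm ahead of it and the grasp point (between the pads) lies 6 mm ahead of it (r.nose_length is the z of the fingertips in the tool frame, in m); z points along the fingers, y is the line along which they close (so a half turn about z gives the same grasp; the last joint's range is limited). The gripper opens to 94 mm and grips with 3 to 60 N. Pads are 16 mm wide; open, the fingers measure 119 mm over their backs; the gripper's body (75 mm by 177 mm) begins 78 mm behind the grasp point.
Start: joints at [-1.306, 0.276, 1.505, -0, 1.361, -0.121], TCP at [0.216, -0.533, 0.23] pointing down, gripper open.
Joint ranges: [-2.89, 2.89], [-0.75, 2.08], [0.22, 2.7], [-1.18, 4.32], [0.11, 2.71], [-2.7, 2.7]. Speed limits (rad/s): [2.57, 2.57, 3.14, 3.14, 3.14, 3.14].

INTERFACE

Orientations are given as a unit quaternion [w, x, y, z].
In Python, from plant import r, gripper_to, inverse_kinematics, vision, models, telemetry gives the robot as it stands. Calls block until the motion is done:
- r.move_to(position, orientation): joint-space move of the TCP to a pose.
- r.move_l(position, rot=None, vel=0.15, guard=None): straight line of the TCP; rot=None keeps the orientation; vel is the mean speed in m/s. With guard (N) it stops when the force on the tool has changed by that much, and returns True; else False.
- r.movej(angles): joint-space move.
- gripper_to(opening, f_grip=None): finger opening in m; f_grip is the grip in N (None keeps the last); returns when the fingers have stopped.
- r.hold(seconds).
- inverse_kinematics(position, orientation): joint angles nearest the present ones, or None.
- vision.snapshot(name): name is "side" or "top" or "wrist"; returns the picture (480x640x3 uint8, red, green, blue); there is no depth.
- vision.get_calibration(name): a dict with "fx", "fy", "cx", "cy" (pixels), "position" and "orientation" of the camera in the world. Camera axes: x right, y down, z forward; pixel columns grow to the right and rows downward; lengths in m; the calibration is good to about 2 mm. The wrist camera is an equidistant fisheye: a pixel r from the principal point sees the ray r / f radians off the axis. A picture is of the moment at which its call begins: read the wrist's pose just before it. get_calibration takes no time and is no camera call; for the wrist camera it gives the pose at the moment of the call.
A pose or a line that the arm cannot do raises r.PlanningError and nothing moves.
- r.sign_off(): hands the job in; it is judged then, once.
Trained networks look in the newest picture that a camera, given by its name, has taken for a name from the list of things; names that differ only in an ending like _2 or _b are one class to them, and where a whole thing is asked for, a point or a joint stands for the part that bears it (a point fixed in the world has none). Each returns a list of dicts, best first, with "score" (0 to 1); they miss things now and then, are a little off and sometimes report something else, mostly with a low value. They report only what shows in the picture. A call takes as long as a camera call. They do not tell look-alikes from the thing itself.
- models.boxes_of(thing, camera): "at" ([x, y, z] in m, in world coordinates, good to about 4 mm: the middle of the surface that is visible of it).
- models.regions_of(thing, camera): "pixels" (480x640 bool, what is visible of it).
- models.mark_of(thing, camera): "at" ([x, y, z] in m, in world coordinates, good to about 4 mm: a listed point, or the origin of a listed thing).
Readings, each from a call of its own:
- telemetry.current_t(): time.
- telemetry.current_joints(): joint angles.
- telemetry.current_dq(): joint speeds.
- telemetry.current_joint_efforts(): joint torques, N m.
- telemetry.current_ee_pos(): TCP position.
- telemetry.current_tool_rot(): TCP orientation.
- telemetry.current_wrist_force(): force on the tool from outside, world axes, zero at the start.
- telemetry.current_torque(): the same for the moment, N m.
- telemetry.current_opening(): finger opening in m.
- telemetry.current_finger_force(): force on a finger pad.
Only numpy, scipy, OpenCV 4.12 (cv2) and the standard library are available. Lean on these libraries where they do the work, as an engineer would, in place of code of your own. Each camera call takes 0.05 s, during which the arm holds its last target. There are 200 camera calls.

## Working session

There is one attempt and no reset: what is moved stays moved. The work goes in short steps, each a Python script; the robot and the scene stay as the last script left them, time stands still between calls to the robot, and variables do not carry over. Pictures are saved under pics/ and viewed, at most 10 in all, crops included, and the job is handed in when it is done.

```bash
mkdir -p pics; ls; python3 - <<'E'
from plant import r, gripper_to, inverse_kinematics, vision, models, telemetry
import cv2, numpy as np
ims=[]
for c in ["side","top"]:
    im=vision.snapshot(c); ims.append(im)
    cv2.imwrite(f"pics/{c}0.png",im[:,:,::-1])
    k=vision.get_calibration(c); print(c,k)
    for t in ["prep_board","board_corner","pill_box","box_corner","lid_hinge","handle","carousel","pill_organizer","coaster","flashlight","outer_lid","inner_lid"]:
        try: print(t,[(np.round(d["at"],3).tolist(),round(d["score"],2)) for d in models.mark_of(t,c)[:4]])
        except Exception as e: print(t,e)
print(telemetry.current_t(), telemetry.current_tool_rot(), r.nose_length)
E
```

```text
pics
side {'fx': 437.2124936995937, 'fy': 437.2124936995937, 'cx': 314.1012366786454, 'cy': 239.80592506072182, 'position': array([0.44785783, 0.88833724, 0.80621405]), 'orientation': array([ 0.03422911, -0.05557778,  0.89250783, -0.44628382])}
prep_board [([0.454, -0.148, 0.001], 0.83)]
board_corner [([0.577, 0.019, 0.024], 0.72), ([0.606, -0.131, 0.146], 0.28)]
pill_box [([0.476, 0.193, 0.001], 0.68), ([0.489, -0.132, 0.023], 0.63), ([0.728, -0.105, 0.004], 0.57)]
box_corner [([0.534, -0.064, 0.026], 0.93), ([0.699, -0.162, -0.001], 0.61), ([0.581, 0.018, 0.025], 0.6)]
lid_hinge [([0.698, -0.109, 0.038], 0.95), ([0.536, -0.139, 0.077], 0.69), ([0.772, 0.086, -0.001], 0.64), ([0.489, 0.126, 0.075], 0.59)]
handle [([0.467, 0.225, 0.149], 0.91), ([0.748, -0.109, 0.086], 0.58), ([0.606, -0.13, 0.144], 0.53)]
carousel [([0.484, -0.525, 0.001], 0.89), ([0.491, -0.137, 0.021], 0.64)]
pill_organizer [([0.635, 0.408, 0.003], 0.63)]
coaster [([0.383, 0.379, -0.002], 0.68)]
flashlight [([0.774, 0.087, -0.001], 0.87)]
outer_lid it knows: board_corner, box_corner, carousel, coaster, flashlight,
[... 812 characters left out ...]
, 0.124, 0.073], 0.62)]
handle [([0.607, -0.13, 0.15], 0.9), ([0.458, 0.233, 0.146], 0.88), ([0.752, -0.101, 0.084], 0.66)]
carousel [([0.485, -0.521, -0.001], 0.95)]
pill_organizer [([0.608, -0.128, 0.148], 0.75), ([0.631, 0.412, -0.002], 0.63)]
coaster [([0.384, 0.379, 0.001], 0.61), ([0.605, -0.127, 0.146], 0.42)]
flashlight [([0.774, 0.078, -0.002], 0.65)]
outer_lid it knows: board_corner, box_corner, carousel, coaster, flashlight, handle, lid_hinge, pill_box, pill_organizer, prep_board
inner_lid it knows: board_corner, box_corner, carousel, coaster, flashlight, handle, lid_hinge, pill_box, pill_organizer, prep_board
1.1 [4.08912048e-05 9.81454757e-01 1.91693918e-01 2.71229317e-07] 0.025
```

View pics/side0.png

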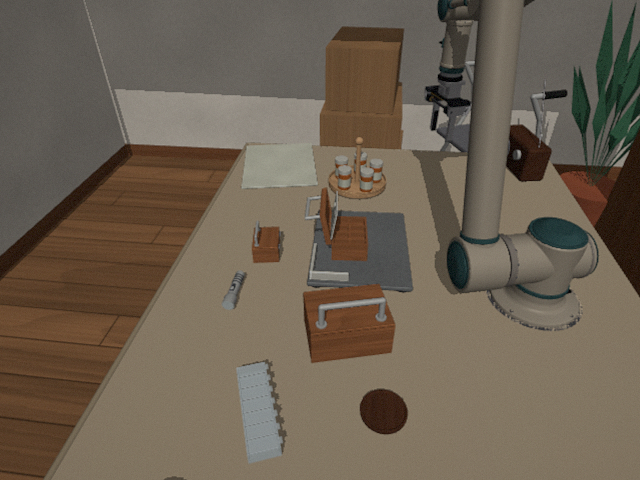

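View pics/top0.png

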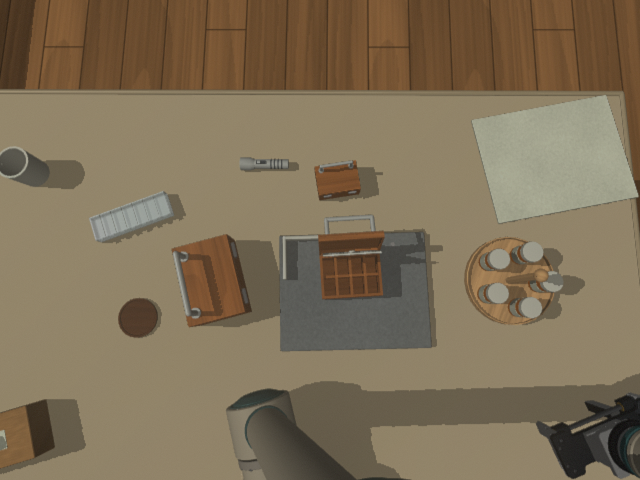

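The task box is the one on the grey board: its interior is at about (352,275) in the top view, with its lids standing and the handle behind them at (350,218). The larger closed box at (210,282) and the smaller one at (337,180) are decoys. The guards' L is at (283,240). Next I'll refine the board and box yaw from edge pixels and check IK for the push poses.

```bash
cat > h.py <<'E'
from plant import r, gripper_to, inverse_kinematics, vision, models, telemetry
import numpy as np, cv2
from scipy.spatial.transform import Rotation as R
def wxyz(rot): q=rot.as_quat(); return np.r_[q[3],q[:3]]
def quat(close, z):
    """tool orientation: fingers close along `close`, point along z"""
    z=np.array(z,float); z/=np.linalg.norm(z); y=np.array(close,float); y-=z*(y@z); y/=np.linalg.norm(y)
    return wxyz(R.from_matrix(np.c_[np.cross(y,z),y,z]))
def topix(px,z,cam):
    k=vision.get_calibration(cam); q=k["orientation"]; M=R.from_quat(np.r_[q[1:],q[0]])
    px=np.atleast_2d(px); d=M.apply(np.c_[(px[:,0]-k["cx"])/k["fx"],(px[:,1]-k["cy"])/k["fy"],np.ones(len(px))])
    return k["position"]+d*((z-k["position"][2])/d[:,2])[:,None]
E
python3 - <<'E'
from h import *
im=vision.snapshot("top")
def edge(m,c0,c1,z):
    cs=np.arange(c0,c1); rows=np.array([np.where(m[:,c])[0].max()+.5 for c in cs])
    p=topix(np.c_[cs,rows],z,"top"); f=np.polyfit(p[:,1],p[:,0],1)
    res=p[:,0]-np.polyval(f,p[:,1]); return f, res.std(), p[0],p[-1]
m=models.regions_of("prep_board","top")[0]["pixels"]; f,s,a,b=edge(m,290,422,.02)
print("board front yaw",-np.arctan(f[0]),s,a,b)
for d in models.regions_of("pill_box","top")[:4]:
    m=d["pixels"]; ys,xs=np.where(m); print(d["score"],xs.min(),xs.max(),ys.min(),ys.max())
    if 330<np.median(xs)<370 and np.median(ys)>220:
        f,s,a,b=edge(m,xs.min()+8,xs.max()-8,.076); print("box front yaw",-np.arctan(f[0]),s,a,b)
print(topix([[279.5,350.5],[432,348],[280,234],[285,236]],.02,"top"))
# IK feasibility
for nm,c,z in [("x vert",[0,1,0],[0,0,-1]),("x tilt",[0,1,0],[.5,0,-.87])]:
  for p in ([.41,-.135,.08],[.47,-.05,.08]): 
    for s in (1,-1): print(nm,s,inverse_kinematics(p,quat(np.array(c)*s,z)))
for t in (.35,.5,.7):
  for p in ([.48,-.25,.08],[.53,-.14,.08]):
    for s in (1,-1): print("y",t,s,inverse_kinematics(p,quat([s,0,0],[0,np.sin(t),-np.cos(t)])))
for s in (1,-1): print("h",s,inverse_kinematics([.65,-.05,.153],quat([s,0,0],[0,0,-1])))
E
```

```text
board front yaw 0.0378552232770617 0.0008114172246264712 [0.31156629 0.00316873 0.02      ] [ 0.32296894 -0.30696582  0.02      ]
0.91 319 383 215 298
box front yaw 0.1044898927083056 0.0007902381227344851 [ 0.43373673 -0.08318092  0.076     ] [ 0.4441401  -0.19066555  0.076     ]
0.82 315 360 161 199
0.65 172 251 234 326
0.61 318 384 215 254
box front yaw 0.07826862104697965 0.0012159075475916719 [ 0.53989223 -0.07998479  0.076     ] [ 0.54811744 -0.19395081  0.076     ]
[[ 0.3112035   0.02815832  0.02      ]
 [ 0.32219079 -0.33283207  0.02      ]
 [ 0.592208    0.03418056  0.02      ]
 [ 0.58729598  0.02163319  0.02      ]]
x vert 1 [-4.79565405e-01  2.10831955e-01  2.02444860e+00 -4.44089210e-16
  9.06312097e-01 -2.05036173e+00]
x vert -1 [-4.79565405e-01  2.10831955e-01  2.02444860e+00 -4.44089210e-16
  9.06312097e-01  1.09123092e+00]
x vert 1 [-2.53348184e-01  2.65230151e-01  1.94298470e+00 -4.44089210e-16
  9.33377806e-01 -1.82414451e+00]
x vert -1 [-2.53348184e-01  2.65230151e-01  1.94298470e+00 -4.44089210e-16
  9.33377806e-01  1.31744814e+00]
x tilt 1 None
x tilt -1 [-0.7997
[... 570 characters left out ...]
96033419]
y 0.5 -1 [-0.83332047  0.52805429  1.61905402  0.33394335  1.38911127  2.18125846]
y 0.5 1 [-0.64924553  0.49813838  1.67822966  0.40674255  1.30649262 -0.82513678]
y 0.5 -1 [-0.64924553  0.49813838  1.67822966  0.40674255  1.30649262  2.31645588]
y 0.7 1 [-0.89278867  0.6221636   1.55330583  0.416081    1.54875599 -1.0284462 ]
y 0.7 -1 [-0.89278867  0.6221636   1.55330583  0.416081    1.54875599  2.11314646]
y 0.7 1 [-0.72328307  0.5835961   1.63694939  0.50823728  1.44725797 -0.92545462]
y 0.7 -1 [-0.72328307  0.5835961   1.63694939  0.50823728  1.44725797  2.21613804]
h 1 [-1.83428732e-01  4.37835173e-01  1.45025399e+00 -4.44089210e-16
  1.25350349e+00 -1.83428732e-01]
h -1 None
```

```bash
cat >> h.py <<'E'
YAW=0.034; O=np.array([.455,-.147,0]); B=R.from_euler("z",YAW)
def W(x,y,z): return O+B.apply([x,y,z])       # board -> world
def D(v): return B.apply(v)                    # direction
def toB(p): return B.inv().apply(np.array(p)-O)
TF=telemetry.current_wrist_force
def tcp(): return np.array(telemetry.current_ee_pos())
E
python3 - <<'E'
from h import *
gripper_to(.08,20)
p=tcp(); r.move_l([p[0],p[1],.33],vel=.2)
q=quat(D([0,-1,0]),[0,0,-1])
r.move_to(W(-.065,.011,.22),q)
r.move_l(W(-.065,.011,.062),vel=.15)
f0=TF(); hit=r.move_l(W(.027,.011,.062),vel=.04,guard=14)
print(hit,toB(tcp()),TF()-f0)
r.move_l(W(toB(tcp())[0]-.03,.011,.062),vel=.1)
for c in("top","side"): cv2.imwrite(f"pics/{c}1.png",vision.snapshot(c)[:,:,::-1])
for t in("box_corner","board_corner","lid_hinge","pill_box"):
  for c in("top","side"): print(t,c,[(np.round(toB(d["at"]),3).tolist(),round(d["score"],2)) for d in models.mark_of(t,c)])
print(telemetry.current_t())
E
```

```text
True [0.01548687 0.01197233 0.06105684] [ 0.83063858 -0.64041312  0.03819195]
box_corner top [([0.134, 0.297, -0.003], 0.69), ([0.244, -0.026, -0.002], 0.68), ([0.122, 0.077, 0.025], 0.63)]
box_corner side [([0.24, -0.025, 0.001], 0.76), ([0.124, 0.077, 0.022], 0.75), ([0.129, 0.289, 0.0], 0.65)]
board_corner top [([0.129, 0.159, 0.018], 0.68)]
board_corner side [([0.129, 0.162, 0.022], 0.61)]
lid_hinge top [([0.044, 0.272, 0.073], 0.94), ([0.234, 0.026, 0.04], 0.75), ([0.123, 0.007, 0.079], 0.59), ([0.196, 0.013, 0.149], 0.44)]
lid_hinge side [([0.043, 0.271, 0.071], 0.93), ([0.242, 0.028, 0.039], 0.73), ([0.125, 0.004, 0.075], 0.59)]
pill_box top [([0.028, 0.339, 0.0], 0.84), ([0.072, 0.005, 0.018], 0.66), ([0.272, 0.026, 0.001], 0.59)]
pill_box side [([0.273, 0.031, 0.003], 0.94), ([0.077, 0.008, 0.023], 0.79), ([0.031, 0.338, 0.002], 0.76)]
8.0083
```

```bash
python3 - <<'E'
from h import *
t=.4; q=quat(D([1,0,0]),D([0,np.sin(t),-np.cos(t)]))
p=toB(tcp()); r.move_l(W(p[0],p[1],.3),vel=.25)
gripper_to(.06)
r.move_to(W(.07,-.125,.3),q)
r.move_l(W(.07,-.125,.057),vel=.15)
f0=TF(); hit=r.move_l(W(.07,.013,.057),vel=.04,guard=16)
print(hit,toB(tcp()),TF()-f0)
r.move_l(W(.07,toB(tcp())[1]-.03,.057),vel=.1)
for c in("top","side"): cv2.imwrite(f"pics/{c}2.png",vision.snapshot(c)[:,:,::-1])
for t in("box_corner","board_corner","lid_hinge","handle"):
  for c in("top","side"): print(t,c,[(np.round(toB(d["at"]),3).tolist(),round(d["score"],2)) for d in models.mark_of(t,c)])
print(telemetry.current_t())
E
```

```text
True [0.07009193 0.00120711 0.05677091] [-0.42535417 -2.87547291 -0.35288945]
box_corner top [([0.124, 0.16, 0.021], 0.92), ([0.245, -0.028, -0.002], 0.76), ([0.134, 0.295, -0.001], 0.71)]
box_corner side [([0.243, -0.026, 0.001], 0.93), ([0.13, 0.292, 0.004], 0.85), ([0.124, 0.159, 0.018], 0.62)]
board_corner top [([0.128, 0.156, 0.018], 0.91)]
board_corner side [([0.125, 0.163, 0.022], 0.87)]
lid_hinge top [([0.234, 0.027, 0.039], 0.76), ([0.128, 0.156, 0.015], 0.66), ([0.043, 0.272, 0.074], 0.59), ([0.122, 0.091, 0.075], 0.56), ([-0.054, 0.525, -0.001], 0.52)]
lid_hinge side [([0.242, 0.029, 0.04], 0.75), ([0.044, 0.27, 0.075], 0.63), ([0.121, 0.086, 0.077], 0.58), ([0.124, 0.157, 0.021], 0.54)]
handle top [([0.3, 0.038, 0.086], 0.66), ([0.013, 0.375, 0.147], 0.58), ([0.123, 0.089, 0.076], 0.33)]
handle side [([0.023, 0.373, 0.148], 0.79), ([0.018, -0.378, 0.004], 0.59), ([0.192, 0.085, 0.144], 0.58)]
16.9083
```

View pics/top2.png

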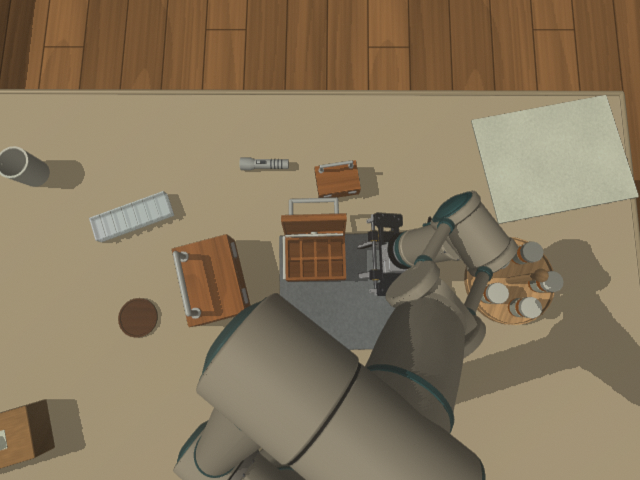

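The box now looks flush in the corner, at about (283,240) to (347,280). I'll square it again with an x push, then take the handle.

```bash
python3 - <<'E'
from h import *
p=toB(tcp()); r.move_l(W(p[0],p[1],.2),vel=.25)
gripper_to(.08)
r.move_to(W(-.02,.08,.2),quat(D([0,-1,0]),[0,0,-1]))
r.move_l(W(-.02,.08,.062),vel=.2)
hit=r.move_l(W(.03,.08,.062),vel=.03,guard=18)
print(hit,toB(tcp()))
r.move_l(W(toB(tcp())[0]-.02,.08,.062),vel=.1)
r.move_l(W(-.01,.08,.26),vel=.25)
gripper_to(.036,10)
r.move_to(W(.1935,.088,.26),quat(D([1,0,0]),[0,0,-1]))
im=vision.snapshot("side"); cv2.imwrite("pics/side3.png",im[:,:,::-1])
for t in("box_corner","lid_hinge","handle"):
  print(t,[(np.round(toB(d["at"]),3).tolist(),round(d["score"],2)) for d in models.mark_of(t,"side")])
print(r.move_l(W(.1935,.088,.153),vel=.1,guard=6),toB(tcp()))
cv2.imwrite("pics/side4.png",cv2.resize(vision.snapshot("side")[150:310,230:440],None,fx=3.5,fy=3.5)[:,:,::-1])
print(telemetry.current_t(),TF())
E
```

```text
True [0.01523174 0.0805749  0.06092311]
box_corner [([0.124, 0.158, 0.021], 0.72), ([0.131, 0.293, 0.003], 0.67), ([0.243, -0.023, 0.002], 0.59), ([0.018, -0.375, 0.001], 0.43)]
lid_hinge [([0.046, 0.271, 0.073], 0.87), ([0.243, 0.029, 0.041], 0.7), ([0.129, 0.084, 0.077], 0.56)]
handle [([0.191, 0.086, 0.144], 0.53), ([0.294, 0.028, 0.084], 0.46)]
False [0.19405284 0.08789764 0.15380184]
26.8583 [-0.75147641  0.09606443  0.36202107]
```

View pics/side4.png

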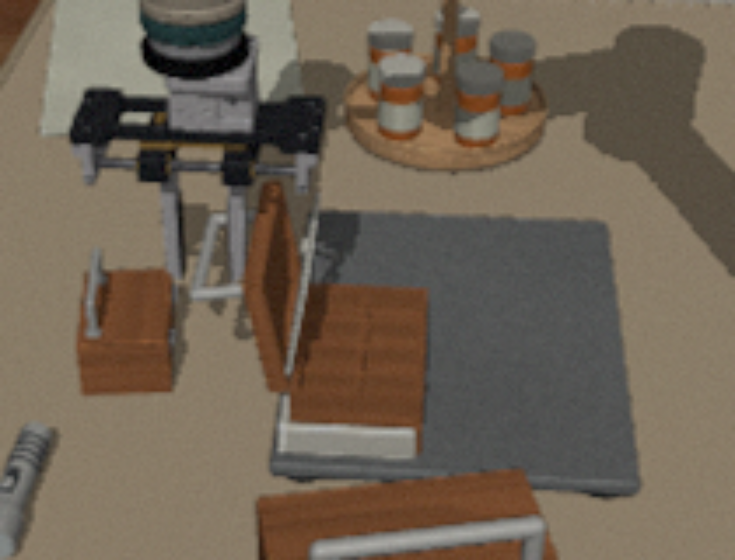

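The fingers straddle the bar, which runs from about (215,225) to (200,295) in the crop, and the box is flush with the white guard. Gripping now, then swinging down with radial compliance.

```bash
cat >> h.py <<'E'
HX,HZ=.1235,.076
def arc(th): return np.array([-.082*np.cos(th)+.056*np.sin(th), .082*np.sin(th)+.056*np.cos(th)])
def swing(a,b,n,f0,rb=0.,y=.088,vel=.05,k=.0003,off=(0,0),tgt=0.):
    """swing bar from angle a to b, complying along the radius (rb = radial offset)"""
    for th in np.linspace(a,b,n+1)[1:]:
        v=arc(th); u=v/np.linalg.norm(v); p=v+u*rb
        r.move_l(W(HX+p[0]+off[0],y,HZ+.006+p[1]+off[1]),vel=vel)
        F=B.inv().apply(TF()-f0); fr=F[0]*u[0]+F[2]*u[1]; ft=F[0]*u[1]-F[2]*u[0]
        rb=float(np.clip(rb+k*fr,-.006,.006))
        print(f"{th:.2f} F",np.round(F,1),f"fr {fr:.1f} ft {ft:.1f} rb {rb*1e3:.1f} grip {telemetry.current_finger_force():.1f} tcp",np.round(toB(tcp()),4))
    return rb
E
python3 - <<'E'
from h import *
f0=np.array(TF()); np.save("f0.npy",f0)
gripper_to(0.0,12); r.hold(.2)
print(telemetry.current_opening(),telemetry.current_finger_force(),B.inv().apply(TF()-f0),toB(tcp()))
rb=swing(1.72,.6,11,f0); print(rb,telemetry.current_t())
np.save("rb.npy",rb)
cv2.imwrite("pics/side5.png",cv2.resize(vision.snapshot("side")[150:310,230:440],None,fx=3.5,fy=3.5)[:,:,::-1])
E
```

```text
0.009491444762604285 12.001216113567352 [3.98954501 0.26459186 1.55672134] [0.19449643 0.08798499 0.15347542]
1.62 F [5.2 1.3 5.2] fr 7.3 ft 1.0 rb 2.2 grip 12.0 tcp [0.1846 0.088  0.1624]
1.52 F [ 4.2 -0.5  4.1] fr 5.6 ft 1.5 rb 3.9 grip 12.0 tcp [0.176  0.0879 0.1688]
1.41 F [ 1.6 -0.2 -0.5] fr 0.3 ft 1.7 rb 4.0 grip 12.0 tcp [0.1662 0.0879 0.1746]
1.31 F [ 0.1 -0.7 -3.1] fr -2.9 ft 1.1 rb 3.1 grip 12.0 tcp [0.1567 0.0879 0.1788]
1.21 F [ 0.1 -1.8 -1. ] fr -0.9 ft 0.3 rb 2.8 grip 12.0 tcp [0.1474 0.0879 0.1818]
1.11 F [ 1.  -1.8  1.8] fr 1.9 ft 0.8 rb 3.4 grip 12.0 tcp [0.1374 0.088  0.1838]
1.01 F [ 1.4 -1.3  2.9] fr 3.0 ft 1.3 rb 4.3 grip 12.0 tcp [0.1265 0.0881 0.1847]
0.91 F [ 0.1 -0.9 -1.1] fr -1.1 ft 0.0 rb 3.9 grip 12.0 tcp [0.1157 0.0881 0.1849]
0.80 F [ 0.5 -0.7  0.3] fr 0.2 ft 0.5 rb 4.0 grip 12.0 tcp [0.1055 0.0881 0.1837]
0.70 F [ 0.2 -0.4 -0.6] fr -0.6 ft 0.0 rb 3.8 grip 12.0 tcp [0.0952 0.0881 0.1814]
0.60 F [ 0.5 -0.1 -0.2] fr -0.4 ft 0.4 rb 3.7 grip 12.0 tcp [0.0853 0.0881 0.1779]
0.0037324134449773358 31.5833
```

View pics/side5.png

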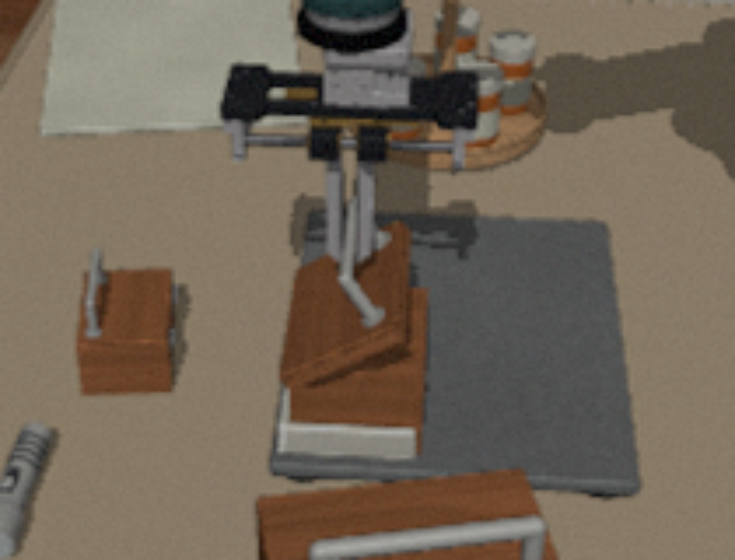

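Lids are partway down and the box is still at its guards. Closing the rest, then a gentle press.

```bash
python3 - <<'E'
from h import *
f0=np.load("f0.npy"); rb=float(np.load("rb.npy"))
rb=swing(.6,.0,8,f0,rb,vel=.03)
p=toB(tcp()); print(r.move_l(W(p[0],p[1],p[2]-.015),vel=.02,guard=9))
r.hold(.3)
print(toB(tcp()),B.inv().apply(TF()-f0),telemetry.current_finger_force(),telemetry.current_t())
np.save("rb.npy",rb)
for c in("top","side"):
  im=vision.snapshot(c)
  for t in("handle","box_corner","lid_hinge"): print(t,c,[(np.round(toB(d["at"]),3).tolist(),round(d["score"],2)) for d in models.mark_of(t,c)])
cv2.imwrite("pics/side6.png",cv2.resize(im[150:310,230:440],None,fx=3.5,fy=3.5)[:,:,::-1])
E
```

```text
0.53 F [ 0.6 -0.  -1. ] fr -1.2 ft 0.1 rb 3.4 grip 12.0 tcp [0.0786 0.0881 0.1747]
0.45 F [0.9 0.8 0.2] fr -0.3 ft 0.9 rb 3.3 grip 12.0 tcp [0.0719 0.0881 0.1707]
0.38 F [ 1.3 -0.2 -2.5] fr -2.8 ft -0.4 rb 2.5 grip 12.0 tcp [0.0656 0.0881 0.1665]
0.30 F [-0.2  0.6 -0. ] fr 0.1 ft -0.1 rb 2.5 grip 12.0 tcp [0.0596 0.088  0.1615]
0.22 F [ 1.2  1.5 -2.4] fr -2.6 ft -0.8 rb 1.7 grip 12.0 tcp [0.0543 0.088  0.1565]
0.15 F [ 1.5  0.6 -0.7] fr -1.5 ft 0.5 rb 1.3 grip 12.0 tcp [0.0492 0.088  0.1506]
0.07 F [ 0.2  2.  -0.5] fr -0.5 ft -0.3 rb 1.1 grip 12.0 tcp [0.0446 0.088  0.1446]
0.00 F [1.2 1.  9.4] fr 4.4 ft 8.4 rb 2.4 grip 12.0 tcp [0.0431 0.0875 0.1407]
True
[0.04315459 0.0872858  0.13986294] [ 2.39928999 -1.41684788  3.86510988] 12.002224177122116 35.4667
handle top [([0.014, 0.377, 0.146], 0.84), ([0.299, 0.037, 0.086], 0.56)]
box_corner top [([0.135, 0.297, -0.003], 0.92), ([0.247, -0.028, -0.0], 0.75)]
lid_hinge top [([0.237, 0.024, 0.039], 0.59)]
handle side [([0.025, 0.377, 0.146], 0.9), ([0.123, 0.083, 0.076], 0.71), ([0.298, 0.028, 0.083], 0.58), ([0.041, 0.086, 0.128], 0.44)]
box_corner side [([0.24, -0.027, 0.003], 0.68), ([0.124, 0.155, 0.022], 0.56), ([0.131, 0.295, 0.001], 0.55)]
lid_hinge side [([0.045, 0.269, 0.073], 0.77), ([0.124, 0.086, 0.077], 0.73), ([0.127, 0.165, 0.024], 0.18)]
```

View pics/side6.png

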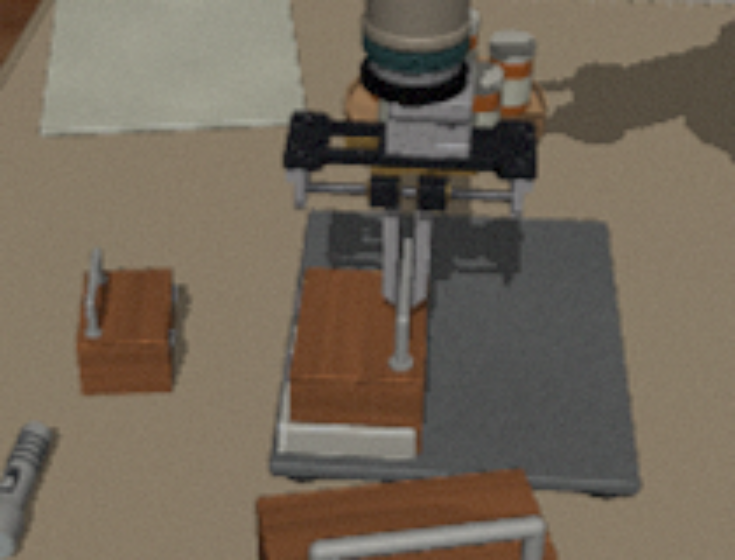

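Both lids look shut and the box is flush. I'll press slightly more firmly to confirm the hard stop, then lift the outer lid along the arc.

```bash
python3 - <<'E'
from h import *
f0=np.load("f0.npy")
gripper_to(0.0,25)
p=toB(tcp()); print(r.move_l(W(p[0]+.001,p[1],p[2]-.012),vel=.02,guard=12)); r.hold(.3)
p=toB(tcp()); print(p,B.inv().apply(TF()-f0),telemetry.current_opening())
gripper_to(0.0,12); r.hold(.2)
v=arc(0); off=(p[0]-HX-v[0],p[2]-HZ-.006-v[1]); print("off",off)
rb=swing(0,.75,9,f0,0.,y=.0875,vel=.03,off=off)
gripper_to(0.0,20); r.hold(.5)
print(toB(tcp()),B.inv().apply(TF()-f0),telemetry.current_finger_force(),telemetry.current_t())
for c in("top","side"):
  im=vision.snapshot(c)
  for t in("handle","box_corner","lid_hinge"): print(t,c,[(np.round(toB(d["at"]),3).tolist(),round(d["score"],2)) for d in models.mark_of(t,c)])
cv2.imwrite("pics/side7.png",cv2.resize(im[150:310,230:440],None,fx=3.5,fy=3.5)[:,:,::-1])
E
```

```text
True
[0.04321722 0.08721707 0.13986069] [-1.71856829  1.99050745  4.16528201] 0.009135838523970565
off (np.float64(0.0017172186263219175), np.float64(0.0018606918012161883))
0.08 F [-3.6  0.5  0.5] fr 3.1 ft -1.9 rb 0.9 grip 12.0 tcp [0.0478 0.0872 0.1464]
0.17 F [-0.9  0.4 -0.5] fr 0.3 ft -1.0 rb 1.0 grip 12.0 tcp [0.0538 0.0873 0.1537]
0.25 F [-1.1 -0.1 -0.1] fr 0.7 ft -0.9 rb 1.2 grip 12.0 tcp [0.0594 0.0873 0.1594]
0.33 F [-1.5 -1.3 -0.1] fr 0.8 ft -1.3 rb 1.5 grip 12.0 tcp [0.0656 0.0873 0.1648]
0.42 F [-2.5 -1.4  1.1] fr 2.3 ft -1.5 rb 2.2 grip 12.0 tcp [0.0723 0.0874 0.1698]
0.50 F [-0.3 -2.   1.3] fr 1.3 ft 0.3 rb 2.5 grip 12.0 tcp [0.0796 0.0875 0.1745]
0.58 F [-1.5 -1.6  1. ] fr 1.5 ft -1.0 rb 3.0 grip 12.0 tcp [0.0871 0.0875 0.1784]
0.67 F [-0.4 -2.9  1.4] fr 1.5 ft 0.0 rb 3.4 grip 12.0 tcp [0.095  0.0875 0.1816]
0.75 F [-0.5 -1.8  2.4] fr 2.5 ft 0.0 rb 4.2 grip 12.0 tcp [0.1032 0.0875 0.1843]
[0.10264747 0.08749753 0.18414062] [-1.77088133 -2.15892895  3.22126877] 20.001530349254608 41.5917
handle top [([0.015, 0.378, 0.15], 0.7), ([0.302, 0.035, 0.087], 0.58)]
box_corner top [([0.133, 0.297, -0.003], 0.8)]
lid_hinge top [([0.042, 0.27, 0.072], 0.62)]
handle side [([0.298, 0.03, 0.084], 0.6), ([0.104, 0.09, 0.172], 0.59), ([0.025, 0.375, 0.148], 0.59)]
box_corner side [([0.124, 0.158, 0.021], 0.88), ([0.245, -0.025, 0.003], 0.69), ([0.134, 0.291, 0.002], 0.66)]
lid_hinge side [([0.045, 0.27, 0.072], 0.75), ([0.123, 0.084, 0.079], 0.66), ([0.243, 0.028, 0.042], 0.57)]
```

View pics/side7.png

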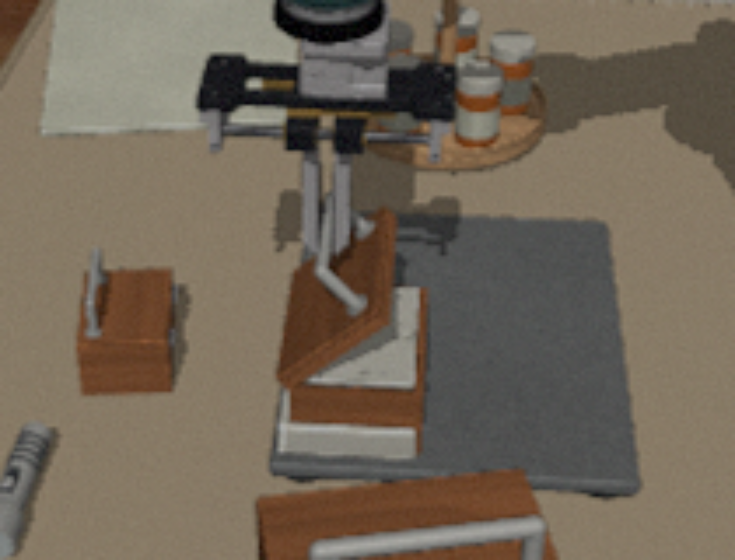

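The outer lid is held at about 0.76 rad. The white inner lid lies flat, with its visible strip at about (405,340), and the box is flush at its guards.

```bash
python3 - <<'E'
from h import *
r.hold(.3); print(np.abs(telemetry.current_dq()).max(), r.sign_off())
E
```

```text
the job is handed in; nothing more can be done
0.0009022801718393716 None
```

The job is handed in, though sign-off returned no verdict: the box sits in the corner against both guards, the inner lid is shut, and the gripper holds the outer lid at about 0.76 rad (44°) by its handle, with the bystanders left untouched.

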